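# Set a film coater's blade gap with a gauge

## Robot

A 6-joint arm with a two-finger parallel gripper is mounted at the origin on a cart in front of the work surface, level with it; the furniture and walls round the work are solid. World frame = base frame: x ahead of the robot, y to its left, z up, the work surface at z = 0. Lengths are in m, angles in rad, forces in N, time in s.
With the tool pointing down it reaches from about 0.35 to 0.775 m from the base axis. Payload 7.3 kg.
Tool frame: the origin (TCP) lies at the centre of the arm's flange, where the gripper is bolted on; the fingertips stand 178 mm ahead of it and the grasp point (between the pads) lies 159 mm ahead of it (tcp_to_tips is the distance from the TCP to the fingertips, in m); z points along the fingers, y is the line along which they close (so a half turn about z gives the same grasp; the last joint's range is limited). The gripper opens to 92 mm and grips with 3 to 60 N. Pads are 19 mm wide; open, the fingers measure 130 mm over their backs; the gripper's body (75 mm by 190 mm) begins 47 mm behind the grasp point.
Start: joints at [1.121, 0.342, 1.524, -0, 1.275, -0.146], TCP at [0.157, 0.501, 0.405] pointing down, gripper open.
Joint ranges: [-2.53, 2.53], [-0.77, 2.02], [0.04, 2.7], [-1, 4.14], [0.28, 2.66], [-3.11, 3.11]. Speed limits (rad/s): [2.57, 2.57, 3.14, 3.14, 3.14, 3.14].

## Interface

Orientations are given as a unit quaternion [w, x, y, z].
In Python, from plant import * gives the robot as it stands.
- The arm moves only by the shell command python3 -m crank 'ROWS' [FORCE]. ROWS is JSON, a list of rows, each a list of 3 entries, a list of its own where there are three numbers: the shift along the tool's x, y, z in units of 30 mm (1.0 is 30 mm), then the turn about the tool's z in units of 8 degrees (1.0 is 8 degrees), then the opening, from 0 (shut) to 1 (fully open). A call has 1 to 8 rows; each row shifts and turns the commanded pose from where the row before left it, along the tool's axes as they then stand; what a row does not reach is not made up. A row lasts 1/10 s, in which the tool goes at most 50 mm and 8.59 degrees, less where a joint would pass 70% of its speed; a pose out of reach is approached as far as the arm can. A call is refused whole if a number of a shift passes 1 or a number of a turn 1, either way. A call with a gripper value outside its range is refused whole. The fingers move at their own pace and stop on an object; FORCE is the grip in N (left out, the last holds). Time passes only in rows, so rows that do not move let the fingers close. It gives the time, the measured TCP pose, the force, the opening and the grip force at its end, in the units of the state.
- get_obs(): the state, without advancing time (a new reading comes with each control period).
- camera(name): name is "side" or "top" or "wrist"; returns the picture (400x640x3 uint8, red, green, blue); there is no depth.
- camera_params(name): a dict with "mtx" (3x3 intrinsics, pixels), "dist_coeffs" ([k1, k2, p1, p2, k3] as OpenCV has them; the pictures are not rectified), "R" (3x3) and "t" (3): a world point X has camera coordinates R X + t. Camera axes: x right, y down, z forward; pixel columns grow to the right and rows downward; lengths in m; the calibration is good to about 2 mm. A picture is of the moment at which its call begins: read the wrist's pose just before it. camera_params takes no time and is no camera call; for the wrist camera it gives the pose at the moment of the call.
- job_done(): hands the job in; it is judged then, once.
The state is a dict: "clock": time; "joint_positions": joint angles; "dq": joint speeds; "joint_efforts": joint torques, N m; "ee_pos": TCP position; "tcp_rot": TCP orientation; "contact_force": force on the tool from outside, world axes, zero at the start; "moment": the same for the moment, N m; "opening": opening from 0.0 (shut) to 1.0 (fully open); "grasp_force": force on a finger pad.
Only numpy, scipy, OpenCV 4.12 (cv2) and the standard library are available. Lean on these libraries where they do the work, as an engineer would, in place of code of your own. Each camera call takes 0.05 s, during which the arm holds its last target. There are 200 camera calls.

## Task

Slide the loose gauge, tongue first, along the bed of the film coater and under its doctor blade until the tip shows on the far side. Then turn the black knob on top clockwise until the gauge just drags: it should still slide when tugged by its handle, against a light pull of about 4 N. Leave it in the gap like that, never clamp it hard, and do not disturb the loose things round about.

Things in the scene. Friction and masses are not known exactly. Their poses are not given: they have to be found in the camera images.
- coater: Film coater, fixed to the bench, place and yaw vary: steel bed 250 (x) x 150 (y) mm, top 15 mm above the bench, x from -185 to +65 mm. Origin: on the bench under the middle of the doctor blade; x points from the open entry side (nearest the robot) to the far side, y along the blade, z up. Posts 16 mm thick (feet 28 mm) stand at x 0, y +-55 mm and carry the head.
- beam_mid (a point): Nominal middle of the head's grey cross beam, 64 mm above the bench: 146 (y) x 34 (x) mm, from 54 to 74 mm high. The head (beam, knob and blade) was refitted by hand: all of it stands up to 1.2 mm higher or lower than the nominal heights given here, and this point does not show it.
- blade_line (a point): Point on the bed's top (15 mm above the bench) under the middle of the doctor blade, a level sprung steel strip 74 mm long (y), 5 mm thick, under the beam. At screw 0 its flat lower edge is nominally 6.6 mm above the bed. Once it touches the gauge its spring presses with 12 N per mm. Friction on each face of the gauge is 0.5 to 0.7, so the pull is 1.0 to 1.4 times the press, plus 0.5 N.
- knob_grip (a point): Point on the knob's upright axis at the nominal height to grip, 103 mm above the bench. The knob is round, black, fluted, 39 mm in diameter, from 86 to 114 mm above the bench; nothing else of the coater stands above 80 mm. It does not rise or sink as it turns.
- screw (a joint): Angle of the adjusting screw and knob in rad, 0 to 6, starting between 0 and 0.8; grows clockwise seen from above, each rad lowering the doctor blade by 1.2 mm (some 17 N of pull per rad once it touches the gauge). It turns with about 0.06 N m and stays where it is left.
- gauge: Loose steel gauge, 80 g: an upright handle block 34 (x) x 12 (y) x 36 (z) mm with a flat tongue 20 mm wide and 3 mm thick running from it to +x, underside flush. Starts flat on the bench, right of the coater. Origin: underside, middle of the handle; x along the tongue, z up.
- gauge_tip (a point): End of the gauge's tongue, at its underside, 140 mm ahead of the gauge's origin. Fingers that close on the handle or push it forward can press the gauge on the bed; 0.6 times that press adds to the drag felt, so judge the drag by pulling it outwards.
- masking_tape: Loose roll of masking tape lying flat, 103 mm across, 25 mm high; leave alone. Origin under its centre.
- shaft_collar: Loose pale shaft collar, 39 mm across, 21 mm high; leave alone. Origin under its centre.
- marker: Loose white and black marker pen, 106 mm long, 12 mm thick, lying on the bench left of the coater; leave alone. Origin under its middle.
Things that resemble listed ones, but are neither listed nor needed, are in the scene too. Several things have the shape of the gauge; the one meant has the colours described above.

How it is judged:
By the outcome, as a careful person would: the job done as asked, in the order asked, and still so for the second after the job is handed in, with the robot touching nothing.
It also fails if it takes over 72 s, if anything falls off the work surface, if the arm or the gripper's body presses on something with over 40 N, if the wrist force passes 120 N, or if a joint passes its speed limit or range.

## Working session

There is one attempt and no reset: what is moved stays moved. The work goes in short steps, Python scripts to look and compute and a shell command to move; the robot and the scene stay as the last step left them, time stands still between calls to the robot, and variables do not carry over. Pictures are saved under pics/ and viewed, at most 10 in all, crops included, and the job is handed in when it is done.

```bash
ls; mkdir -p pics; python3 - <<'E'
from plant import *
import cv2,numpy as np
o=get_obs(); print(o)
a=camera("top");b=camera("side")
cv2.imwrite("pics/top0.png",a[:,:,::-1]);cv2.imwrite("pics/side0.png",b[:,:,::-1])
for n in("top","side","wrist"):
  print(n,camera_params(n))
E
```

```text
pics
{'clock': 0.0, 'joint_positions': array([ 1.12098622e+00,  3.42744211e-01,  1.52503604e+00,  1.51421809e-05,
        1.27540297e+00, -1.45979586e-01]), 'dq': array([-1.12952330e-03,  2.31573324e-03, -8.00142731e-05, -4.19556083e-04,
        7.36749284e-04,  2.96338764e-04]), 'joint_efforts': array([-2.53816552e-04, -4.31237519e+01, -2.44215328e+01,  7.17201247e-02,
        5.59447089e-02, -7.49255651e-05]), 'ee_pos': array([0.15697438, 0.50083912, 0.40402695]), 'tcp_rot': array([-2.40345790e-04,  1.51333748e-01,  9.88482405e-01, -7.58133960e-04]), 'contact_force': array([ 0.65004828, -0.63242827,  0.15401308]), 'moment': array([ 0.00061112, -0.00163837, -0.02652106]), 'grasp_force': 0.0, 'opening': 0.9999408148604937}
top {'mtx': array([[431.55335774,   0.        , 320.00057983],
       [  0.        , 431.55335774, 207.39402329],
       [  0.        ,   0.        ,   1.        ]]), 'dist_coeffs': array([-0.10638286,  0.        ,  0.        ,  0.        ,  0.        ]), 'R': array([[ 0.00388095, -0.99998123,  0.0047402 ],
       [-0.98891052, -0.00454165, -0.14844311],
       [ 0
[... 348 characters left out ...]
, 'R': array([[-9.99966854e-01, -7.58812367e-03, -2.95161788e-03],
       [-6.89804555e-04,  4.40171868e-01, -8.97913276e-01],
       [ 8.11269614e-03, -8.97881477e-01, -4.40162512e-01]]), 't': array([0.46855867, 0.09921623, 1.1132951 ])}
wrist {'mtx': array([[281.84003024,   0.        , 321.19821538],
       [  0.        , 281.84003024, 196.11994162],
       [  0.        ,   0.        ,   1.        ]]), 'dist_coeffs': array([-0.00776756,  0.        ,  0.        ,  0.        ,  0.        ]), 'R': array([[ 0.29922751,  0.9541797 , -0.00199869],
       [ 0.91119807, -0.28512575,  0.29735733],
       [ 0.28316245, -0.0907987 , -0.95476417]]), 't': array([-0.52378213, -0.03714479,  0.39121709])}
```

View pics/top0.png

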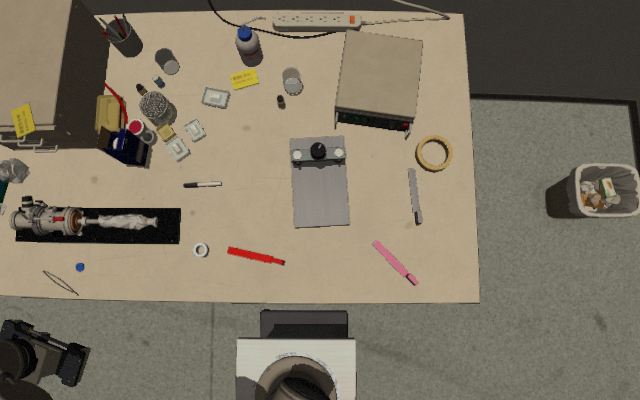

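View pics/side0.png

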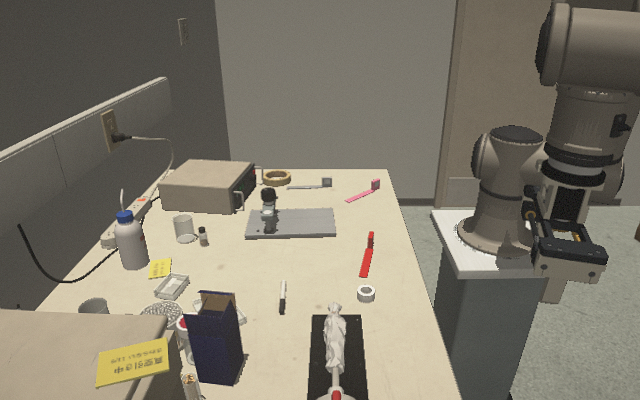

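The top view shows the coater bed at about (293–348, 137–227) with the knob at (319,150). The steel gauge is right of it: tongue tip near (412,170), dark handle near (418,217). The pink and red ones are decoys, the tape is at (434,153), the collar at (201,250) and the marker at (202,184). The side view shows the same layout, with the gauge handle at (326,182) and the knob at (268,195).

```bash
cat > h.py <<'E'
from plant import *
import cv2,numpy as np
def ray(p,uv):
    n=cv2.undistortPoints(np.array(uv,float).reshape(-1,1,2),p["mtx"],p["dist_coeffs"]).reshape(-1,2)
    d=np.c_[n,np.ones(len(n))]@p["R"]; return -p["R"].T@p["t"],d
def plane(p,uv,z):
    c,d=ray(p,uv); return c+d*((z-c[2])/d[:,2])[:,None]
def tri(rays):  # list of (c,d)
    A=0;b=0
    for c,d in rays:
        d=d/np.linalg.norm(d); M=np.eye(3)-np.outer(d,d); A=A+M; b=b+M@c
    return np.linalg.solve(A,b)
def tool():
    o=get_obs(); w,x,y,z=o["tcp_rot"]
    from scipy.spatial.transform import Rotation as Ro
    return o["ee_pos"],Ro.from_quat([x,y,z,w]).as_matrix(),o
def go(target,yaw=None):
    """units needed for tcp target (world); yaw = wanted world angle of tool y axis"""
    p,R,o=tool(); s=R.T@(np.array(target)-p)/0.03
    r=None
    a=np.arctan2(R[1,1],R[0,1])
    if yaw is not None: r=-np.degrees((yaw-a+np.pi/2)%np.pi-np.pi/2)/8
    print("pos",p.round(4),"yawY",np.degrees(a).round(2),"shift units",s.round(3),"turn",r,"t",round(o["clock"],2))
E
python3 - <<'E'
from h import *
p=camera_params("top"); s=camera_params("side")
im=cv2.imread("pics/top0.png"); hsv=cv2.cvtColor(im,cv2.COLOR_BGR2HSV)
roi=im[160:230,400:430]; m=((hsv[...,1]<45)).astype(np.uint8)
for (x0,y0,x1,y1),z,n in (((398,162,432,230),.003,"gauge"),((284,130,358,232),.015,"bed")):
    k=np.zeros_like(m);k[y0:y1,x0:x1]=m[y0:y1,x0:x1]
    cs,_=cv2.findContours(k,0,2);c=max(cs,key=cv2.contourArea)
    r=cv2.minAreaRect(c);print(n,r);print(plane(p,cv2.boxPoints(r),z).round(4))
print("knob",plane(p,[[319,149]],.114), "handle",plane(p,[[418,217]],.036),"tip",plane(p,[[412,169]],.003))
print("tri knob",tri([(ray(p,[[319,149]])[0],ray(p,[[319,149]])[1][0]),(ray(s,[[268,190]])[0],ray(s,[[268,190]])[1][0])]))
print("tri handle",tri([(ray(p,[[418,217]])[0],ray(p,[[418,217]])[1][0]),(ray(s,[[326,179]])[0],ray(s,[[326,179]])[1][0])]))
print("tape",plane(p,[[434,153]],.02),"collar",plane(p,[[201,250]],.02))
E
```

```text
gauge ((414.17047119140625, 195.85838317871094), (55.12073516845703, 8.287117004394531), 81.25383758544922)
[[ 0.6119 -0.301   0.003 ]
 [ 0.6158 -0.3243  0.003 ]
 [ 0.4625 -0.343   0.003 ]
 [ 0.459  -0.3201  0.003 ]]
bed ((319.1175842285156, 181.30755615234375), (89.22587585449219, 55.13862228393555), 86.72950744628906)
[[ 0.6955  0.0256  0.015 ]
 [ 0.7054 -0.128   0.015 ]
 [ 0.4556 -0.1404  0.015 ]
 [ 0.4464  0.008   0.015 ]]
knob [[ 0.6361522  -0.05793446  0.114     ]] handle [[ 0.47336271 -0.32329098  0.036     ]] tip [[ 0.61280586 -0.31834325  0.003     ]]
tri knob [ 0.63560413 -0.05797613  0.11196441]
tri handle [ 0.47557428 -0.32474108  0.03030786]
tape [[ 0.65499355 -0.37800934  0.02      ]] collar [[0.38350871 0.25723892 0.02      ]]
```

```bash
python3 -m crank '[[[-0.3,-1,0],-0.9,1],[[-0.5,-1,0],-0.9,1],[[-0.6,-1,0],-0.9,1],[[-0.6,-1,0.2],0,1],[[-0.6,-1,0.2],0,1],[[-0.6,-1,0.2],0,1],[[-0.6,-1,0.2],0,1],[[-0.6,-1,0.2],0,1]]' && python3 -m crank '[[[-0.6,-1,0.2],0,1],[[-0.6,-1,0.2],0,1],[[-0.6,-1,0.2],0,1],[[-0.6,-1,0.2],0,1],[[-0.6,-1,0.2],0,1],[[-0.6,-1,0],0,1],[[-0.6,-1,0],0,1],[[-0.6,-1,0],0,1]]'; python3 -c "
from h import *
go([0.5,-0.06,0.33],np.radians(94))"
```

```text
clock: 0.9
ee_pos: [0.2837, 0.2623, 0.3744]
tcp_rot: [-0.0, -0.037, 0.999, -0.0]
contact_force: [0.4, -0.3, -0.4]
opening: 0.999
grasp_force: 0.0
clock: 1.7
ee_pos: [0.4449, 0.0333, 0.3444]
tcp_rot: [-0.0, -0.036, 0.999, 0.0]
contact_force: [0.2, 0.0, -0.1]
opening: 0.999
grasp_force: 0.0
pos [0.4449 0.0333 0.3444] yawY 94.18 shift units [-1.604 -3.237  0.48 ] turn 0.022033993147413 t 1.7
```

```bash
python3 -m crank '[[[-0.4,-1,0],0,1],[[-0.4,-1,0],0,1],[[-0.4,-0.8,0],0,1],[[0,0,0],0,1],[[0,0,0],0,1]]' && python3 - <<'E'
from h import *
import pickle
p=camera_params("wrist");a=camera("wrist");cv2.imwrite("pics/w1.png",a[:,:,::-1]);pickle.dump(p,open("w1.pkl","wb"));go([0.45,-0.31,0.3],np.radians(97))
E
python3 -m crank '[[[0,-1,0],0,1],[[0,-1,0],0,1],[[0,-1,0],0,1],[[0,-1,0],0,1],[[0,0,0],0,1],[[0,0,0],0,1]]' && python3 - <<'E'
from h import *
import pickle
p=camera_params("wrist");a=camera("wrist");cv2.imwrite("pics/w2.png",a[:,:,::-1]);pickle.dump(p,open("w2.pkl","wb"));go([0.45,-0.31,0.3],np.radians(97))
cv2.imwrite("pics/w12.png",np.hstack([cv2.imread("pics/w1.png"),cv2.imread("pics/w2.png")])[:, :])
E
```

```text
clock: 2.2
ee_pos: [0.4862, -0.0466, 0.3442]
tcp_rot: [-0.001, -0.036, 0.999, 0.0]
contact_force: [-0.3, 0.5, -0.5]
opening: 1.0
grasp_force: 0.0
pos [ 0.486  -0.0461  0.3443] yawY 94.18 shift units [ 1.836 -8.688  1.472] turn -0.3525963438497808 t 2.25
clock: 2.85
ee_pos: [0.4949, -0.1654, 0.3445]
tcp_rot: [-0.0, -0.036, 0.999, 0.0]
contact_force: [0.1, 0.1, 0.6]
opening: 1.0
grasp_force: 0.0
pos [ 0.4949 -0.1649  0.3446] yawY 94.23 shift units [ 1.849 -4.716  1.482] turn -0.3457223349468258 t 2.9
```

View pics/w1.png

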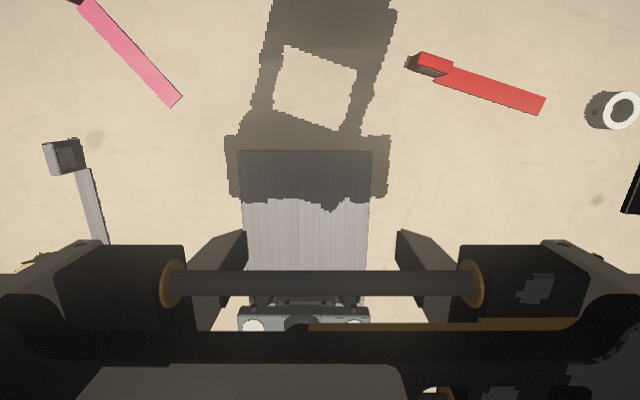

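View pics/w2.png

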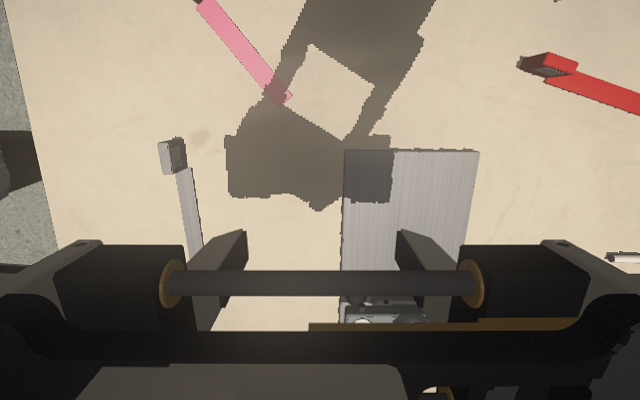

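The gauge handle is at about (43–87,137–175) in w1 and (158–187,137–175) in w2. The bed's near corners are at (239,151)/(371,151) in w1 and (343,151)/(479,151) in w2. The gripper hides everything ahead of the TCP, so I'll move until the handle is in clear view.

```bash
python3 - <<'E'
from h import *
import pickle
P=[pickle.load(open(f"w{i}.pkl","rb")) for i in(1,2)]
for a,b in (((239,151),(343,151)),((371,151),(479,151))):
    print(tri([(ray(q,[u])[0],ray(q,[u])[1][0]) for q,u in zip(P,(a,b))]).round(4), plane(P[0],[a],.015).round(4),plane(P[1],[b],.015).round(4))
for i,rows in((1,(205,240)),(2,(210,290))):
    g=cv2.GaussianBlur(cv2.imread(f"pics/w{i}.png",0),(3,3),0).astype(float)
    for lo,hi in ((230,260),(335,352),(360,378),(465,490)):
        uv=[(lo+np.argmax(abs(np.gradient(g[r,lo:hi]))),r) for r in range(*rows,3)]
        X=plane(P[i-1],uv,.015); f=np.polyfit(X[:,0],X[:,1],1); e=np.std(X[:,1]-np.polyval(f,X[:,0]))
        print(i,lo,"yaw",np.degrees(np.arctan(f[0])).round(2),"y at x=.5:",np.polyval(f,.5).round(4),"res",e.round(4))
E
python3 -m crank '[[[0.1,-1,0.2],-0.4,1],[[-0.3,-1,0.2],0,1],[[-0.5,-1,0.2],0,1],[[-0.5,-1,0.2],0,1],[[0,-0.6,0],0,1],[[0,0,0],0,1],[[0,0,0],0,1]]' && python3 - <<'E'
from h import *
import pickle
p=camera_params("wrist");a=camera("wrist");cv2.imwrite("pics/w3.png",a[:,:,::-1]);pickle.dump(p,open("w3.pkl","wb"));go([0.5,-0.31,0.3],np.radians(97))
E
python3 -m crank '[[[0,-1,0.5],0,1],[[0,-1,0.5],0,1],[[0,0,0],0,1],[[0,0,0],0,1]]' && python3 - <<'E'
from h import *
import pickle
p=camera_params("wrist");a=camera("wrist");cv2.imwrite("pics/w4.png",a[:,:,::-1]);pickle.dump(p,open("w4.pkl","wb"));go([0.475,-0.323,0.3],np.radians(97))
c=[cv2.imread(f"pics/w{i}.png") for i in(3,4)]
cv2.imwrite("pics/w34.png",np.vstack([cv2.resize(x[60:260,120:440],None,fx=1.5,fy=1.5) for x in c]))
E
```

```text
[ 0.4584 -0.1431  0.0007] [[ 0.4559 -0.1391  0.015 ]] [[ 0.4567 -0.1444  0.015 ]]
[0.4458 0.005  0.0139] [[0.4456 0.0048 0.015 ]] [[0.4457 0.0044 0.015 ]]
1 230 yaw 10.24 y at x=.5: -0.1433 res 0.0013
1 335 yaw 6.62 y at x=.5: -0.0274 res 0.0036
1 360 yaw 3.53 y at x=.5: 0.0101 res 0.0003
1 465 yaw 19.69 y at x=.5: 0.1216 res 0.0053
2 230 yaw 1.25 y at x=.5: -0.2565 res 0.0086
2 335 yaw 7.51 y at x=.5: -0.1455 res 0.0046
2 360 yaw 4.33 y at x=.5: -0.1079 res 0.0077
2 465 yaw 24.89 y at x=.5: -0.004 res 0.0064
clock: 3.6
ee_pos: [0.5471, -0.2968, 0.3205]
tcp_rot: [-0.0, -0.065, 0.998, 0.001]
contact_force: [0.3, -0.2, -0.3]
opening: 0.997
grasp_force: 0.0
pos [ 0.547  -0.2966  0.3207] yawY 97.47 shift units [ 1.611 -0.24   0.691] turn 0.058994780847475066 t 3.65
clock: 4.05
ee_pos: [0.5546, -0.3567, 0.2905]
tcp_rot: [-0.0, -0.065, 0.998, 0.001]
contact_force: [0.5, 0.6, 0.0]
opening: 0.998
grasp_force: 0.0
pos [ 0.5548 -0.3564  0.2912] yawY 97.44 shift units [ 2.494  1.448 -0.294] turn 0.05534747773065758 t 4.1
```

View pics/w34.png

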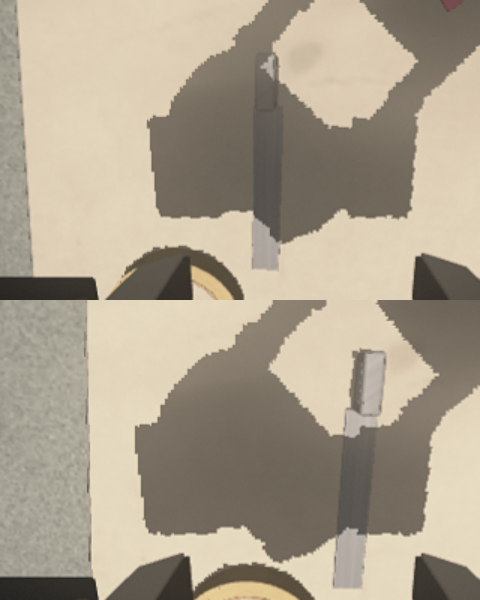

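The handle in w3 is at full-image px (291–305, 96–132) with the tongue tip at (288–306, 239). In w4 the handle's top face is at (362–376, 94–137) and the tip at (342–361, 250).

```bash
python3 - <<'E'
from h import *
import pickle
P=[pickle.load(open(f"w{i}.pkl","rb")) for i in(3,4)]
f=lambda a:(np.array(a)/1.5+[120,60])
h3=f([[255,53],[277,53],[278,109],[256,109]]);h4=f([[365,51],[386,51],[382,115],[358,114]])
t3=f([[252,268],[279,270]]);t4=f([[333,286],[361,287.]])
for n,a,b,z in(("h",h3,h4,.036),("t",t3,t4,.003)):
    A=plane(P[0],a,z);B=plane(P[1],b,z)
    print(n,A.round(4).tolist(),B.round(4).tolist(),A.mean(0).round(4),B.mean(0).round(4))
    ma,mb=a.mean(0),b.mean(0)
    print(" tri",tri([(ray(q,[u])[0],ray(q,[u])[1][0]) for q,u in zip(P,(ma,mb))]).round(4))
H=(plane(P[0],h3,.036).mean(0)+plane(P[1],h4,.036).mean(0))/2
T=(plane(P[0],t3,.003).mean(0)+plane(P[1],t4,.003).mean(0))/2
d=T-H;yaw=np.arctan2(d[1],d[0]);print("H",H,"len",np.hypot(*d[:2]),"yaw",np.degrees(yaw))
g=T[:2]-0.14*np.array([np.cos(yaw),np.sin(yaw)]);print("origin from tip",g)
go([*g,0.18],yaw+np.pi/2)
E
```

```text
h [[0.4593, -0.3361, 0.036], [0.4576, -0.3233, 0.036], [0.4896, -0.319, 0.036], [0.4914, -0.3324, 0.036]] [[0.4593, -0.3359, 0.036], [0.4579, -0.3251, 0.036], [0.4905, -0.3211, 0.036], [0.4916, -0.3341, 0.036]] [ 0.4745 -0.3277  0.036 ] [ 0.4748 -0.329   0.036 ]
 tri [ 0.4744 -0.3282  0.0303]
t [[0.6144, -0.3268, 0.003], [0.6134, -0.3059, 0.003]] [[0.6136, -0.3269, 0.003], [0.6119, -0.3073, 0.003]] [ 0.6139 -0.3164  0.003 ] [ 0.6128 -0.3171  0.003 ]
 tri [ 6.152e-01 -3.164e-01 -6.000e-04]
H [ 0.47464659 -0.32837202  0.036     ] len 0.1391797272168578 yaw 4.796432260977857
origin from tip [ 0.47382919 -0.32844061]
pos [ 0.5548 -0.3564  0.2912] yawY 97.44 shift units [2.557 1.27  3.706] turn 0.3307934451084257 t 4.1
```

```bash
python3 -m crank '[[[0.85,0.42,0.5],0,0.6],[[0.85,0.42,0.5],0,0.6],[[0.86,0.43,0.5],0,0.6],[[0,0,0.5],0.27,0.6],[[0,0,0.5],0,0.6],[[0,0,0],0,0.6]]'; python3 -c "
from h import *
go([0.4742,-0.3284,0.183],np.radians(95.3))"
```

```text
clock: 4.7
ee_pos: [0.4733, -0.3281, 0.2152]
tcp_rot: [-0.001, -0.046, 0.999, 0.001]
contact_force: [-0.0, 0.1, -0.4]
opening: 0.61
grasp_force: 0.0
pos [ 0.4733 -0.3281  0.2152] yawY 95.31 shift units [-0.029 -0.014  1.074] turn 0.001168755580838091 t 4.7
```

```bash
python3 -m crank '[[[-0.03,0,0.6],0,0.6],[[0,0,0.47],0,0.6],[[0,0,0],0,0.6],[[0,0,0],0,0],[[0,0,0],0,0],[[0,0,0],0,0],[[0,0,0],0,0],[[0,0,0],0,0]]' 25;  python3 -c "
from h import *
go([0.4742,-0.3284,0.183],np.radians(95.3))"
```

```text
clock: 5.5
ee_pos: [0.4746, -0.3299, 0.1839]
tcp_rot: [0.0, -0.046, 0.999, -0.0]
contact_force: [0.2, 0.1, -0.6]
opening: 0.213
grasp_force: 0.0
pos [ 0.4746 -0.3299  0.1839] yawY 95.23 shift units [0.008 0.051 0.03 ] turn -0.008816141367019999 t 5.5
```

```bash
python3 -m crank '[[[0,0,0],0,0],[[0,0,0],0,0],[[0,0,0],0,0],[[0,0,-0.5],0,0],[[0,0,-0.6],0,0],[[0,0,-0.4],0,0],[[0.05,0.6,0],0.15,0]]' && python3 -m crank '[[[0.15,1,0],0,0],[[0.15,1,0],0,0],[[0.15,1,0],0,0],[[0.15,1,0],0,0],[[0.15,1,0],0,0],[[0.15,1,0],0,0],[[0.15,1,0],0,0],[[0,0,0],0,0]]'; python3 -c "
from h import *
go([0.4637,-0.0683,0.203],np.radians(94))"
```

```text
clock: 6.2
ee_pos: [0.4721, -0.3138, 0.2305]
tcp_rot: [0.002, -0.034, 0.999, -0.002]
contact_force: [0.6, 0.1, -1.5]
opening: 0.129
grasp_force: 25.0
clock: 7.0
ee_pos: [0.4239, -0.102, 0.2284]
tcp_rot: [-0.001, -0.037, 0.999, 0.001]
contact_force: [0.2, -0.5, -0.5]
opening: 0.13
grasp_force: 25.0
pos [ 0.4239 -0.102   0.2284] yawY 94.19 shift units [-1.408  1.022  0.847] turn 0.023848103616987824 t 7.0
```

```bash
python3 -m crank '[[[-0.5,0.5,0],0,0],[[-0.5,0.52,0],0,0],[[0,0,0],0,0],[[0,0,0],0,0]]' && python3 - <<'E'
from h import *
a=camera("top")[:,:,::-1];cv2.imwrite("pics/t5.png",a)
b=camera("side")[:,:,::-1];cv2.imwrite("pics/s5.png",b)
cv2.imwrite("pics/ts5.png",np.hstack([cv2.resize(a[125:245,270:370],None,fx=4,fy=4,interpolation=2),cv2.resize(b[140:260,230:330],None,fx=4,fy=4,interpolation=2)]))
go([0.4637,-0.0683,0.203],np.radians(94))
E
```

```text
clock: 7.4
ee_pos: [0.453, -0.0724, 0.2285]
tcp_rot: [-0.0, -0.036, 0.999, -0.0]
contact_force: [0.3, 0.2, -1.2]
opening: 0.127
grasp_force: 25.0
pos [ 0.4526 -0.0727  0.2285] yawY 94.01 shift units [-0.379  0.122  0.849] turn 0.0014737978083045752 t 7.5
```

View pics/ts5.png

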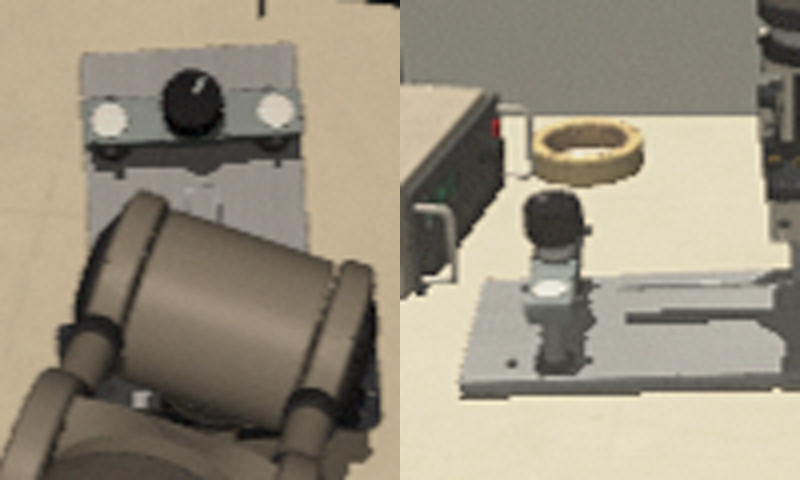

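```bash
python3 -m crank '[[[0,0.13,0.4],0,0],[[0,0,0.4],0,0],[[0,0,0.1],0,0],[[0,0,0.05],0,0],[[0,0,0],0,0],[[0,0,0],0,0]]'; python3 -c "
from h import *
go([0.5306,-0.0636,0.199],np.radians(94))"
```

```text
clock: 8.1
ee_pos: [0.4528, -0.0685, 0.2005]
tcp_rot: [0.0, -0.035, 0.999, -0.0]
contact_force: [-1.0, -0.3, -0.9]
opening: 0.128
grasp_force: 25.0
pos [ 0.4528 -0.0685  0.2005] yawY 94.02 shift units [-2.597 -0.019  0.053] turn 0.002598019839063767 t 8.1
```

```bash
python3 -m crank '[[[0,0,0.03],0,0],[[0,0,0.01],0,0],[[0,0,0],0,0]]'; python3 -m crank '[[[-0.3,0,0],0,0],[[-0.3,0,0],0,0],[[-0.3,0,0],0,0],[[0,0,0],0,0]]'
```

```text
clock: 8.4
ee_pos: [0.4527, -0.0682, 0.199]
tcp_rot: [0.0, -0.035, 0.999, 0.0]
contact_force: [1.2, 0.1, -0.5]
opening: 0.132
grasp_force: 25.0
clock: 8.8
ee_pos: [0.4812, -0.0664, 0.199]
tcp_rot: [0.001, -0.035, 0.999, -0.0]
contact_force: [-0.3, -0.2, -0.9]
opening: 0.128
grasp_force: 25.0
```

```bash
python3 -m crank '[[[-0.3,0,0],0,0],[[-0.3,0,0],0,0],[[-0.3,0,0],0,0],[[-0.3,0,0],0,0],[[0,0,0],0,0]]'; python3 -m crank '[[[-0.3,0,0],0,0],[[-0.2,0,0],0,0],[[0,0,0],0,0]]';  python3 - <<'E'
from h import *
a=camera("top")[:,:,::-1];b=camera("side")[:,:,::-1]
cv2.imwrite("pics/ts6.png",np.hstack([cv2.resize(a[125:245,270:370],None,fx=4,fy=4,interpolation=2),cv2.resize(b[140:260,230:330],None,fx=4,fy=4,interpolation=2)]))
p=camera_params("top")
print(plane(p,[[318,150.5]],.114))
go([0.5306,-0.0636,0.199],np.radians(94))
E
```

```text
clock: 9.3
ee_pos: [0.5168, -0.0638, 0.1989]
tcp_rot: [0.001, -0.035, 0.999, -0.0]
contact_force: [-0.6, -0.4, -0.5]
opening: 0.131
grasp_force: 25.0
clock: 9.6
ee_pos: [0.5312, -0.0628, 0.1989]
tcp_rot: [0.0, -0.035, 0.999, -0.0]
contact_force: [0.6, 0.7, -0.8]
opening: 0.129
grasp_force: 25.0
[[ 0.63219946 -0.05541673  0.114     ]]
pos [ 0.5304 -0.0627  0.1987] yawY 94.04 shift units [-0.004 -0.03  -0.009] turn 0.004863627019276483 t 9.7
```

View pics/ts6.png

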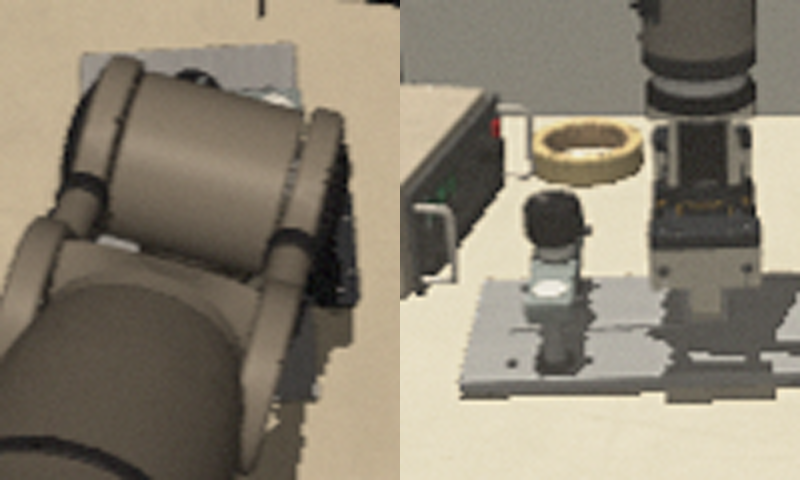

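```bash
python3 -m crank '[[[-0.2,0,0],0,0],[[-0.1,0,0],0,0],[[0,0,0],0,0.35],[[0,0,0],0,0.35],[[0,0,0],0,0.35],[[0,0,-0.3],0,0.35],[[0,0,-0.9],0,0.3],[[0,0,-1],0,0.1]]' 25; python3 -m crank '[[[0,0,-1],0,0],[[0,0,-1],0,0],[[-0.6,0,-0.3],0,0],[[-1,0.05,0],0,0],[[-1,0.05,0],0,0],[[-0.6,0,0.2],0,0],[[0,0,0],0,0],[[0,0,0],0,0]]'; python3 - <<'E'
from h import *
b=camera("side")[:,:,::-1];cv2.imwrite("pics/s7.png",b)
go([0.635,-0.0565,0.292],np.radians(94))
F=[]
for i in range(5):
    camera("wrist");F.append(get_obs()["contact_force"])
print(np.mean(F,0),np.std(F,0))
E
```

```text
clock: 10.5
ee_pos: [0.5392, -0.0621, 0.2655]
tcp_rot: [-0.001, -0.035, 0.999, 0.0]
contact_force: [0.5, -0.7, 0.3]
opening: 0.259
grasp_force: 0.0
clock: 11.3
ee_pos: [0.6345, -0.0523, 0.3278]
tcp_rot: [-0.001, -0.035, 0.999, 0.0]
contact_force: [-0.6, 0.9, -0.2]
opening: 0.009
grasp_force: 0.0
pos [ 0.6343 -0.0524  0.3281] yawY 94.04 shift units [-0.015 -0.139  1.204] turn 0.004626504807688526 t 11.35
[ 0.40684046  0.03820097 -0.11706285] [0.39218487 0.15292776 0.24995089]
```

```bash
python3 -m crank '[[[0,-0.14,0.6],0,0],[[0,0,0.45],0,0],[[0,0,0.05],0,0],[[0,0,0],0,0]]' |grep -E "ee|contact"; for i in 1 2 3 4 5; do python3 -m crank '[[[0,0,0.03],0,0]]' | grep -E "ee|contact"; done
```

```text
ee_pos: [0.6352, -0.0565, 0.2945]
contact_force: [1.0, 0.2, -0.3]
ee_pos: [0.6356, -0.0565, 0.2947]
contact_force: [0.1, 0.0, 0.2]
ee_pos: [0.6355, -0.0566, 0.2938]
contact_force: [0.4, 0.4, 0.6]
ee_pos: [0.6354, -0.0565, 0.2927]
contact_force: [-0.5, -0.2, 0.4]
ee_pos: [0.6354, -0.0566, 0.2916]
contact_force: [-0.1, -0.1, 8.5]
ee_pos: [0.6354, -0.0566, 0.2916]
contact_force: [-2.9, 1.4, 10.4]
```

```bash
python3 -m crank '[[[0,0,-0.4],0,0.65],[[0,0,0],0,0.65],[[0,0,0],0,0.65],[[0,0,0],0,0.65],[[0,0,0.4],0,0.65],[[0,0,0.7],0,0.65],[[0,0,0.3],0,0.65],[[0,0,0],0,0.65]]' 25; python3 - <<'E'
from h import *
go([0.6353,-0.0565,0.262],np.radians(94)); print(get_obs()["joint_positions"].round(3),get_obs()["moment"])
E
```

```text
clock: 13.3
ee_pos: [0.6346, -0.0565, 0.258]
tcp_rot: [-0.002, -0.035, 0.999, 0.001]
contact_force: [0.1, -0.1, -0.2]
opening: 0.632
grasp_force: 0.0
pos [ 0.6346 -0.0565  0.258 ] yawY 94.03 shift units [-0.023 -0.003 -0.133] turn 0.0038631211388736038 t 13.3
[-0.209  0.681  1.374  0.     1.09  -1.85 ] [-0.00026662 -0.00462395  0.02697314]
```

```bash
python3 -m crank '[[[-0.02,0,-0.13],0,0.65],[[0,0,0],0,0],[[0,0,0],0,0],[[0,0,0],0,0],[[0,0,0],0,0],[[0,0,0],0,0],[[0,0,0],0,0]]' 25; python3 -m crank '[[[0,0,0],0.5,0],[[0,0,0],1,0],[[0,0,0],1,0],[[0,0,0],1,0],[[0,0,0],1,0],[[0,0,0],1,0],[[0,0,0],1,0],[[0,0,0],0.5,0]]';python3 -c "
from plant import *
o=get_obs();print(o['moment'],o['joint_positions'][5])"
```

```text
clock: 14.0
ee_pos: [0.636, -0.0558, 0.2644]
tcp_rot: [0.0, -0.035, 0.999, 0.001]
contact_force: [-0.2, 6.2, 2.4]
opening: 0.423
grasp_force: 25.0
clock: 14.8
ee_pos: [0.6359, -0.0561, 0.2645]
tcp_rot: [-0.0, 0.44, 0.898, 0.0]
contact_force: [-1.1, 4.0, 1.6]
opening: 0.419
grasp_force: 25.0
[0.52612768 0.14357376 0.05690518] -0.8677673365384582
```

```bash
python3 -m crank '[[[0,0,0],0.5,0],[[0,0,0],1,0],[[0,0,0],1,0],[[0,0,0],1,0],[[0,0,0],1,0],[[0,0,0],1,0],[[0,0,0],1,0],[[0,0,0],0.5,0]]'|grep -E "contact|grasp";python3 -m crank '[[[0,0,0],0,0],[[0,0,0],0,0.65],[[0,0,0],0,0.65],[[0,0,0],0,0.65],[[0,0,-0.5],0,0.65],[[0,0,-0.9],0,0.65],[[0,0,0],0,0.65]]';python3 - <<'E'
from h import *
o=get_obs();print(o['moment'],o['joint_positions'][5])
a=camera("top")[:,:,::-1];cv2.imwrite("pics/t8.png",a)
go([0.541,-0.0625,0.2],np.radians(94))
E
```

```text
contact_force: [-2.5, 3.7, 2.4]
grasp_force: 25.0
clock: 16.3
ee_pos: [0.6369, -0.057, 0.3099]
tcp_rot: [0.003, 0.809, 0.588, 0.002]
contact_force: [1.1, -0.2, 0.9]
opening: 0.65
grasp_force: 0.0
[-0.10977521  0.09524181 -0.02104097] 0.10432282302333683
pos [ 0.6365 -0.0569  0.3081] yawY -17.94 shift units [-1.16  -2.985  3.589] turn 8.506909970945799 t 16.35
```

```bash
python3 -m crank '[[[-0.38,-1,0],0,0.4],[[-0.39,-1,0],0,0.4],[[-0.39,-0.98,0],0,0.4],[[0,0,0.3],1,0.4],[[0,0,0.3],1,0.4],[[0,0,0.3],1,0.4],[[0,0,0.3],1,0.4],[[0,0,0.2],1,0.4]]'|grep ee; python3 -m crank '[[[0,0,0],1,0.4],[[0,0,0.3],1,0.4],[[0,0,0.3],1,0.4],[[0,0,0],0.5,0.4],[[0,0,0],0,0.4]]'|grep ee;python3 - <<'E'
from h import *
go([0.541,-0.0625,0.201],np.radians(94))
E
```

```text
ee_pos: [0.5397, -0.0621, 0.2626]
ee_pos: [0.5398, -0.0621, 0.2451]
pos [ 0.5398 -0.0621  0.2451] yawY -85.98 shift units [0.042 0.016 1.469] turn 0.0020729864395814335 t 17.65
```

```bash
cat > f.py <<'E'
from h import *
F=[]
for i in range(4):
    camera("side");F.append(get_obs()["contact_force"])
print("hold",np.mean(F,0).round(2),get_obs()["ee_pos"].round(4),get_obs()["clock"])
E
python3 -m crank '[[[0.04,0,0.6],0,0.35],[[0,0,0.6],0,0.35],[[0,0,0.25],0,0.35],[[0,0,0],0,0],[[0,0,0],0,0],[[0,0,0],0,0],[[0,0,0],0,0]]' 10; python3 f.py; for i in 1 2 3 4; do python3 -m crank '[[[-0.03,0,0],0,0]]' |grep -E "ee|contact"; done; python3 f.py
```

```text
clock: 18.35
ee_pos: [0.5416, -0.062, 0.2036]
tcp_rot: [0.0, 0.999, 0.035, 0.001]
contact_force: [0.8, 0.4, 0.9]
opening: 0.128
grasp_force: 10.0
hold [0.12 0.13 3.5 ] [ 0.5417 -0.062   0.2036] 18.55
ee_pos: [0.5413, -0.0621, 0.2036]
contact_force: [5.1, 1.1, 2.0]
ee_pos: [0.5408, -0.0621, 0.2036]
contact_force: [7.8, 1.3, -0.1]
ee_pos: [0.5402, -0.0622, 0.2036]
contact_force: [8.7, 1.9, 0.0]
ee_pos: [0.5394, -0.0623, 0.2036]
contact_force: [7.5, 0.4, -0.5]
hold [6.85 1.61 1.51] [ 0.5393 -0.0623  0.2036] 19.15
```

```bash
python3 -m crank '[[[0,0,0],0,0.3],[[0,0,0],0,0.3],[[0,0,0],0,0.3],[[0,0,-0.9],0,0.5],[[0,0,-1],0,0.65],[[0,0,-1],0,0.65],[[0.6,0,-0.7],0,0.65],[[0.9,-0.1,0],0,0.65]]'|grep ee; python3 -m crank '[[[0.9,-0.1,0],0,0.65],[[0.8,0,0],0,0.65],[[0,0,0],0,0.65],[[0,0,0],0,0.65]]'|grep ee;python3 - <<'E'
from h import *
go([0.636,-0.0555,0.264],np.radians(94))
E
```

```text
ee_pos: [0.5828, -0.0565, 0.3144]
ee_pos: [0.6326, -0.0494, 0.3099]
pos [ 0.6326 -0.0494  0.3099] yawY -85.95 shift units [0.101 0.21  1.53 ] turn 0.005918662025902275 t 20.35
```

```bash
python3 -m crank '[[[0.1,0.2,0.3],0,0.65],[[0,0,0.8],0,0.65],[[0,0,0.4],0,0.65],[[0,0,0],0,0],[[0,0,0],0,0],[[0,0,0],0,0],[[0,0,0],0,0],[[0,0,0],0,0]]' 20|grep -E "ee|conta|grasp"; python3 -c "
from plant import *
print(get_obs()['joint_positions'][5],get_obs()['moment'][2])"; python3 -m crank '[[[0,0,0],0,0],[[0,0,0],-0.8,0],[[0,0,0],-0.8,0],[[0,0,0],0,0],[[0,0,0],0,0]]'|grep -E "ee|conta|grasp"; python3 -c "
from plant import *
print(get_obs()['joint_positions'][5],get_obs()['moment'][2])"; python3 -m crank '[[[0,0,0],0,0.65],[[0,0,0],0,0.65],[[0,0,0],0,0.65],[[0,0,-0.6],0,0.65],[[0,0,-0.9],0,0.65],[[-0.6,0,0],0.8,0.5],[[-1,0,0],0.8,0.4],[[-1,0,0],0,0.4]]'|grep ee;python3 - <<'E'
from h import *
go([0.5385,-0.0625,0.201],np.radians(94))
E
```

```text
ee_pos: [0.6368, -0.0554, 0.2668]
contact_force: [0.4, -0.1, 2.9]
grasp_force: 20.0
1.2938419073867473 -0.04015359608991955
ee_pos: [0.6367, -0.0551, 0.2669]
contact_force: [-1.2, -0.3, 4.5]
grasp_force: 20.0
1.0701789890970705 0.07810093090205361
ee_pos: [0.559, -0.0683, 0.3105]
pos [ 0.559  -0.0683  0.3105] yawY -86.15 shift units [-0.667 -0.239  3.651] turn -0.018766125965357757 t 22.45
```

```bash
python3 -m crank '[[[-0.33,-0.12,0.9],0,0.4],[[-0.34,-0.12,0.9],0,0.35],[[0,0,0.9],0,0.35],[[0,0,0.6],0,0.35],[[0,0,0.25],0,0.35],[[0,0,0],0,0.35],[[0,0,0],0,0],[[0,0,0],0,0]]' 10|grep -E "ee|cont"; python3 -m crank '[[[0,0,0],0,0],[[0,0,0],0,0],[[0,0,0],0,0]]'|grep -E "ee|cont|grasp"; python3 f.py; for i in 1 2 3 4 5; do python3 -m crank '[[[-0.03,0,0],0,0]]' |grep -E "ee|contact"; done; python3 f.py
```

```text
ee_pos: [0.5398, -0.0624, 0.2054]
contact_force: [0.6, 0.5, 0.3]
ee_pos: [0.5396, -0.0623, 0.2052]
contact_force: [-0.5, 0.0, 6.1]
grasp_force: 10.0
hold [-0.83 -0.11  6.11] [ 0.5396 -0.0623  0.2052] 23.75
ee_pos: [0.5392, -0.0623, 0.2052]
contact_force: [5.2, 1.7, 2.4]
ee_pos: [0.5387, -0.0624, 0.2052]
contact_force: [6.7, 0.5, 3.8]
ee_pos: [0.5379, -0.0625, 0.2052]
contact_force: [5.6, 0.0, 3.1]
ee_pos: [0.537, -0.0627, 0.2052]
contact_force: [6.7, 0.9, 2.8]
ee_pos: [0.5361, -0.0627, 0.2052]
contact_force: [5.9, 1.6, 2.0]
hold [5.74 0.36 2.81] [ 0.5361 -0.0628  0.2052] 24.45
```

```bash
python3 -m crank '[[[0,0,-0.01],0,0]]' |grep -E "contact"; for i in 1 2 3 4 5; do python3 -m crank '[[[-0.03,0,0],0,0]]' |grep -E "ee|contact"; done; python3 f.py
```

```text
contact_force: [4.9, -0.3, 0.9]
ee_pos: [0.5349, -0.0628, 0.2052]
contact_force: [6.1, 0.4, 2.1]
ee_pos: [0.5339, -0.0628, 0.2052]
contact_force: [4.7, -0.7, 1.5]
ee_pos: [0.533, -0.0629, 0.2052]
contact_force: [5.3, 0.1, 3.3]
ee_pos: [0.5321, -0.063, 0.2052]
contact_force: [5.1, 0.4, 2.7]
ee_pos: [0.5312, -0.063, 0.2052]
contact_force: [6.2, 0.2, 2.2]
hold [4.61 0.09 2.88] [ 0.5311 -0.063   0.2052] 25.25
```

```bash
python3 -m crank '[[[0,0,-0.025],0,0]]' |grep -E "contact"; for i in 1 2 3 4; do python3 -m crank '[[[-0.03,0,0],0,0]]' |grep -E "ee|contact"; done; python3 f.py
```

```text
contact_force: [3.2, -0.0, -1.2]
ee_pos: [0.5294, -0.063, 0.2052]
contact_force: [3.1, -0.5, -0.8]
ee_pos: [0.5285, -0.063, 0.2052]
contact_force: [2.8, 0.0, -1.2]
ee_pos: [0.5275, -0.0631, 0.2052]
contact_force: [3.5, 0.1, -1.6]
ee_pos: [0.5266, -0.0631, 0.2052]
contact_force: [3.6, 0.4, -0.6]
hold [ 2.51  0.13 -0.58] [ 0.5265 -0.0631  0.2053] 25.95
```

```bash
python3 -m crank '[[[0,0,0],0,0.3],[[0,0,0],0,0.35],[[0,0,0],0,0.35],[[0,0,-0.6],0,0.35],[[0,0,-1],0,0.35],[[0,0,-1],0,0.4],[[-0.5,0,-1],0,0.4],[[-1,0,-1],0,0.4]]'|grep -E "ee|cont"; python3 -m crank '[[[-1,0,-0.5],0,0.4],[[-1,-1,-0.5],0,0.4],[[0,-1,0],0,0.4],[[0,-1,0],0,0.4],[[0,-1,0],0,0.4],[[0,-1,0],0,0.4],[[0,-1,0],0,0.4],[[0,0,0],0,0.4]]'|grep -E "clock|ee|cont"; python3 - <<'E'
from h import *
a=camera("top")[:,:,::-1];b=camera("side")[:,:,::-1]
cv2.imwrite("pics/ts9.png",np.hstack([cv2.resize(a[125:245,270:370],None,fx=4,fy=4,interpolation=2),cv2.resize(b[140:260,230:330],None,fx=4,fy=4,interpolation=2)]))
E
```

```text
ee_pos: [0.4821, -0.0663, 0.3443]
contact_force: [-0.7, -0.1, 1.3]
clock: 27.55
ee_pos: [0.4086, 0.1113, 0.3733]
contact_force: [0.8, 0.0, 0.7]
```

View pics/ts9.png

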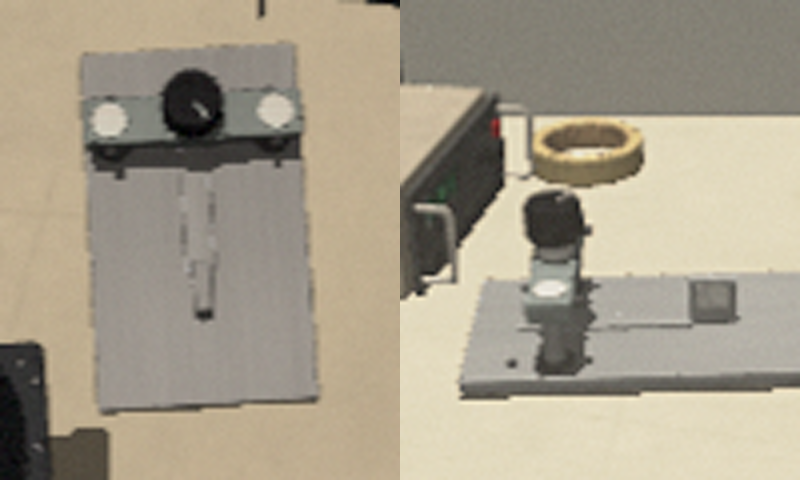

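```bash
python3 - <<'E'
from h import *
p=camera_params("top");s=camera_params("side")
print("tip",plane(s,[[259.7,221.8]],.018),"handle",plane(p,[[320.8,197]],.051),"beam far/near edge", plane(s,[[261.3,217]],.054))
E
```

```text
tip [[ 0.66289365 -0.04474729  0.018     ]] handle [[ 0.52358643 -0.06331606  0.051     ]] beam far/near edge [[ 0.64973433 -0.00726034  0.054     ]]
```

```bash
python3 -c "
from plant import *
print(job_done())"
```

```text
the job is handed in; nothing more can be done
None
```

The job is handed in: the gauge sits under the blade with its tip about 30 mm past the blade line, and it slides at roughly 4 N when pulled outwards. I first overshot to about 8 N, so I turned the knob back 0.22 rad. I did not touch any of the other loose things.

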